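# Power up the test console in order and tap start

### The arm

A 6-joint arm with a two-finger parallel gripper is mounted at the origin on the work surface. World frame = base frame: x ahead of the robot, y to its left, z up, the work surface at z = 0. Lengths are in mm, angles in degrees, forces in N, time in s.
With the tool pointing down it reaches from about 300 to 850 mm from the base axis. Payload 4.2 kg.
Tool frame: the origin (TCP) lies at the very end of the fingers, on their centre line; the grasp point (between the pads) lies 19 mm behind it; z points along the fingers, y is the line along which they close (so a half turn about z gives the same grasp; the last joint's range is limited). The gripper opens to 91 mm and grips with 3 to 60 N. Pads are 32 mm wide; open, the fingers measure 118 mm over their backs; the gripper's body (76 mm by 178 mm) begins 60 mm behind the grasp point.
Start: joints at [72.307, 18.312, 89.639, -0, 72.044, -1.146], TCP at [163.763, 551.203, 213.976] pointing down, gripper open.
Joint ranges: [-177.97, 177.97], [-48.28, 115.42], [12.27, 149.76], [-77.06, 257.06], [2.81, 150.46], [-146.56, 146.56]. Speed limits (degrees/s): [147.25, 147.25, 180, 180, 180, 180].

### API

Orientations are given as [roll, pitch, yaw] about the fixed x, y, z axes, in that order (R = Rz(yaw) Ry(pitch) Rx(roll)).
In Python, from workcell import env, eyes gives the robot as it stands.
- The arm moves only by the tool send_rows, never from a script. Its argument "targets" is text: rows parted by semicolons, each of 7 numbers parted by spaces: the shift along the tool's x, y, z in m, then the turn, a rotation vector about the tool's x, y, z in degrees, then the opening in per cent of the stroke, from 0 (shut) to 100 (fully open). A call has 1 to 12 rows; each row is the pose to reach, as a shift and turn from the pose commanded when the call began, along the tool's axes at that moment; what a row does not reach only later rows make up. A row lasts 1/12 s, in which the tool goes at most 41.7 mm and 7.16 degrees, less where a joint would pass 70% of its speed; a pose out of reach is approached as far as the arm can. A call with a gripper value outside its range is refused whole. The fingers move at their own pace and stop on an object; "grip_force" is the grip in N (left out, the last holds). Time passes only in rows, so rows that repeat a pose let the fingers close. It gives the time, the measured TCP pose, the force, the opening and the grip force at its end, in the units of the state.
- env.state(): the state, without advancing time (a new reading comes with each control period).
- eyes.grab_frame(name): name is "scene" or "top" or "wrist"; returns a dict with "image" (480x640x3 uint8, blue, green, red), "fovy" (degrees; the focal length in pixels is half the picture's height over the tangent of half this angle, whatever the lens; pixels are square), "cx", "cy" (the principal point, pixels), "D" ([k1, k2, p1, p2, k3] as OpenCV has them; the pictures are not rectified), "eye" and "attitude" of the camera in the world. Camera axes: x right, y up, looking along -z (the intrinsics and any distortion apply to the point x, -y, -z); pixel columns grow to the right and rows downward; lengths in mm; the calibration is good to about 2 mm. A picture is of the moment at which its call begins. There is no depth.
- env.job_done(): hands the job in; it is judged then, once.
The state is a dict: "time_s": time; "qpos": joint angles; "qvel": joint speeds; "effort": joint torques, N m; "ee_pos": TCP position; "ee_rot": TCP orientation; "force": force on the tool from outside, world axes, zero at the start; "torque": the same for the moment, N m; "gripper_width": finger opening in mm; "gripper_force": force on a finger pad.
Only numpy, scipy, OpenCV 4.12 (cv2) and the standard library are available. Lean on these libraries where they do the work, as an engineer would, in place of code of your own. Each camera call takes 0.05 s, during which the arm holds its last target. There are 200 camera calls.

### The job

Power up the board-test console: with a fingertip, lightly push in the green key, then the yellow key, then the red key, each until it is in and stays in, and then lightly press the white start button on the small grey box down and let it spring back. Leave the blue key out, press nothing out of turn, do not pick up or shove the start box, and leave everything else on the bench where it is.

Things in the scene. Friction and masses are not known exactly. Their poses are not given: they have to be found in the camera images.
- console: Grey power console, a flat box 110 x 330 x 30 mm fixed to the bench, its long side along its own y; origin at the centre of its underside. The four square keys stand in a row along its y axis, 75 mm apart, centred on it; which colour stands where changes.
- housing_green: Black square housing of the green key, 46 x 46 mm, 12 mm high, fixed on top of the console; origin at the centre of its underside (31 mm above the bench).
- key_green_top (a point): Centre of the top face of the green key cap, 34 x 34 mm. The cap is about 59 mm above the bench when out (16 mm above its housing) and moves down with the key; fully in it still stands 8 mm proud of its housing, so a closed fingertip wider than the cap does no harm.
- key_green (a joint): How far the green key is pushed in, m: 0 out, 0.008 at its stop. The stop is a sprung cushion: it yields from about 3 N, 1 mm more for each 2.5 N (7 mm at most), and lifts back when let go. It slides straight down against a steady 2.5 N of friction and stays where it is left (no spring); it starts 0 to 1.5 mm in. It is switched on from 5 mm on.
- housing_yellow: Black square housing of the yellow key, 46 x 46 mm, 12 mm high, fixed on top of the console; origin at the centre of its underside (31 mm above the bench).
- key_yellow_top (a point): Centre of the top face of the yellow key cap, 34 x 34 mm. The cap is about 59 mm above the bench when out (16 mm above its housing) and moves down with the key; fully in it still stands 8 mm proud of its housing, so a closed fingertip wider than the cap does no harm.
- key_yellow (a joint): How far the yellow key is pushed in, m: 0 out, 0.008 at its stop. The stop is a sprung cushion: it yields from about 3 N, 1 mm more for each 2.5 N (7 mm at most), and lifts back when let go. It slides straight down against a steady 2.5 N of friction and stays where it is left (no spring); it starts 0 to 1.5 mm in. It is switched on from 5 mm on.
- housing_red: Black square housing of the red key, 46 x 46 mm, 12 mm high, fixed on top of the console; origin at the centre of its underside (31 mm above the bench).
- key_red_top (a point): Centre of the top face of the red key cap, 34 x 34 mm. The cap is about 59 mm above the bench when out (16 mm above its housing) and moves down with the key; fully in it still stands 8 mm proud of its housing, so a closed fingertip wider than the cap does no harm.
- key_red (a joint): How far the red key is pushed in, m: 0 out, 0.008 at its stop. The stop is a sprung cushion: it yields from about 3 N, 1 mm more for each 2.5 N (7 mm at most), and lifts back when let go. It slides straight down against a steady 2.5 N of friction and stays where it is left (no spring); it starts 0 to 1.5 mm in. It is switched on from 5 mm on.
- housing_blue: Black square housing of the blue key, 46 x 46 mm, 12 mm high, fixed on top of the console; origin at the centre of its underside (31 mm above the bench).
- key_blue_top (a point): Centre of the top face of the blue key cap, 34 x 34 mm. The cap is about 59 mm above the bench when out (16 mm above its housing) and moves down with the key; fully in it still stands 8 mm proud of its housing, so a closed fingertip wider than the cap does no harm.
- key_blue (a joint): How far the blue key is pushed in, m: 0 out, 0.008 at its stop. The stop is a sprung cushion: it yields from about 3 N, 1 mm more for each 2.5 N (7 mm at most), and lifts back when let go. It slides straight down against a steady 2.5 N of friction and stays where it is left (no spring); it starts 0 to 1.5 mm in. To be left out.
- start_box: Loose grey hand box carrying the start button, 62 x 62 x 34 mm, about 0.6 kg, standing on the bench; origin at the centre of its underside. A graspable thing, but only its button is to be touched.
- start_top (a point): Centre of the top of the round white start button (30 mm across) in the middle of the box, about 56 mm above the bench and 14 mm above the black ring, 44 mm wide, around it.
- start (a joint): How far the start button is pressed, m: 0 out, 0.012 at its hard stop. A spring returns it: about 1.2 N to start it moving, 3 N at 3 mm (where it triggers), 8 N at the stop, so about 5 N is a good press.
- spare_board: Loose spare green circuit board lying flat, 100 x 75 mm, parts up to 16 mm high; origin at the centre of its underside. Bystander, leave alone.
- parts_bin: Loose blue open parts bin, 130 x 100 x 65 mm; origin at the centre of its underside. Bystander, leave alone.
- screwdriver: Loose screwdriver with red handle, about 200 mm long, lying flat along its own x; origin under it. Bystander, leave alone.
- spray: Loose green bottle with red cap, 48 mm wide, 130 mm high; origin at the centre of its underside. Bystander, leave alone.
- spool: Loose aluminium spool, 60 mm wide, 45 mm high, standing on end; origin at the centre of its underside. Bystander, leave alone.
- mug: Loose white mug, 80 mm wide, 90 mm high, handle along its own y; origin at the centre of its underside. Bystander, leave alone.
Not all that is in view belongs to the job. Of the things like the start_box, leave any that is brown, orange or turquoise; of the rest the larger one is meant.

How it is judged:
By the outcome, as a careful person would: the job done as asked, in the order asked, and still so for the second after the job is handed in, with the robot touching nothing.
It also fails if it takes over 48 s, if anything falls off the work surface, if the arm or the gripper's body presses on something with over 40 N, if the wrist force passes 120 N, or if a joint passes its speed limit or range.

## Working session

There is one attempt and no reset: what is moved stays moved. The work goes in short steps, Python scripts to look and compute and a tool call to move; the robot and the scene stay as the last step left them, time stands still between calls to the robot, and variables do not carry over. Pictures are saved under pics/ and viewed, at most 10 in all, crops included, and the job is handed in when it is done.

Besides the shell and the picture viewer there is one more tool, called by a JSON object that holds its "name" and its "arguments". send_rows: Moves the arm, as the interface text tells. Its arguments: {"type":"object","properties":{"targets":{"type":"string"},"grip_force":{"type":"number"}},"required":["targets"]}

```bash
mkdir -p pics; ls; cat > h.py <<'E'
import numpy as np,cv2,pickle
from scipy.spatial.transform import Rotation as R
def load(n): return pickle.load(open(n,'rb'))
def K(f):
    F=240/np.tan(np.radians(f['fovy'])/2); return np.array([[F,0,f['cx']],[0,F,f['cy']],[0,0,1.]])
def Rm(f):
    a=np.array(f['attitude'],float)
    return a if a.shape==(3,3) else R.from_euler('xyz',a,degrees=True).as_matrix()
def ray(f,uv):
    p=cv2.undistortPoints(np.array([[uv]],float),K(f),np.array(f['D'],float))[0,0]
    return np.array(f['eye'],float),Rm(f)@np.array([p[0],-p[1],-1])
def onz(f,uv,z):
    e,d=ray(f,uv); return e+d*(z-e[2])/d[2]
def tri(f1,u1,f2,u2):
    e1,d1=ray(f1,u1);e2,d2=ray(f2,u2);d1/=np.linalg.norm(d1);d2/=np.linalg.norm(d2)
    s=np.linalg.lstsq(np.c_[d1,-d2],e2-e1,rcond=None)[0]
    a,b=e1+s[0]*d1,e2+s[1]*d2
    return (a+b)/2,np.linalg.norm(a-b)
def proj(f,P):
    c=Rm(f).T@(np.array(P,float)-f['eye']); c=np.array([[c[0],-c[1],-c[2]]])
    return cv2.projectPoints(c,np.zeros(3),np.zeros(3),K(f),np.array(f['D'],float))[0].ravel()
E
python3 - <<'E'
from workcell import env,eyes
import pickle,cv2
for n in("scene","top","wrist"):
    f=eyes.grab_frame(n); pickle.dump(dict(f),open(n+'0.pkl','wb')); cv2.imwrite(f'pics/{n}0.png',f['image'])
    print(n,f['fovy'],f['cx'],f['cy'],f['D'],f['eye'],f['attitude'])
print(env.state())
E
```

```text
pics
scene 52.38364801923842 316.1060494558089 239.82169697427125 [-0.11221721  0.          0.          0.          0.        ] [1082.81400149  284.34027711 1256.33338717] [ 30.32857153   0.43861671 120.96720519]
top 57.19269396633055 303.5185921352551 238.02714197741903 [-0.01939516  0.          0.          0.          0.        ] [ 354.61113011  -89.75749263 1045.13873605] [  6.17600207   1.50096714 -89.06247773]
wrist 65.93251893016674 314.1205726999162 237.16689298582253 [0.00592582 0.         0.         0.         0.        ] [100.47695734 571.38292958 384.47644279] [-13.6571043    0.12944781  73.42033924]
{'time_s': 0.15, 'qpos': array([ 7.23043746e+01,  1.83410624e+01,  8.96904965e+01,  1.17831605e-03,
        7.20427318e+01, -1.14562448e+00]), 'qvel': array([ 0.09855761, -0.18160457, -0.168113  ,  0.0431298 , -0.00743853,
       -0.04103891]), 'effort': array([ 5.27753491e-04, -4.12770724e+01, -2.32153094e+01,  7.27282232e-02,
        4.33830090e-02, -1.11809295e-04]), 'ee_pos': array([163.66527661, 550.82179497, 213.33411974]), 'ee_rot': array([-1.79925747e+02, -2.60555806e-03,  1.63449633e+02]), 'force': array([ 0.97186408, -0.68225474, -0.8264905 ]), 'torque': array([-0.024224  , -0.01525175, -0.01061663]), 'gripper_force': 0.0, 'gripper_width': 91.31372162595605}
```

View pics/top0.png

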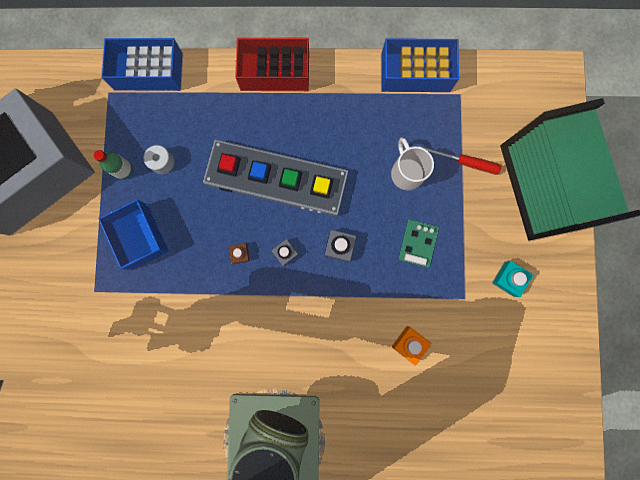

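View pics/scene0.png

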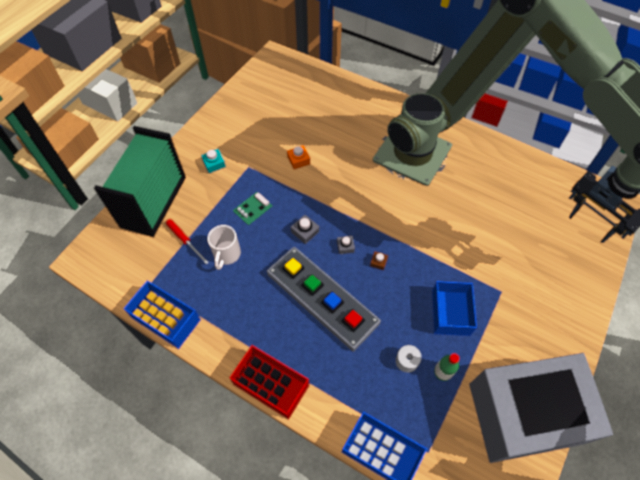

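The top view shows red (229,163), blue (259,171), green (290,178) and yellow (322,185). The start box candidates are brown (239,253), small grey (284,252), large grey (341,244), orange (412,345) and turquoise (514,278). The larger grey at (341,244) fits, since it is not an excluded colour and is the bigger of the two greys. I'll triangulate and confirm it in a crop.

```bash
cat > m.py <<'E'
from h import *
t,s=load('top0.pkl'),load('scene0.pkl')
def blob(f,c,near,r=16):
    im=f['image']; h=cv2.cvtColor(im,cv2.COLOR_BGR2HSV).astype(int); H,S,V=h[...,0],h[...,1],h[...,2]
    m={'red':((H<8)|(H>172))&(S>150)&(V>110),'yellow':(abs(H-28)<8)&(S>150)&(V>130),'green':(abs(H-65)<18)&(S>130)&(V>70),
       'blue':(abs(H-108)<12)&(S>150)&(V>140),'white':(S<50)&(V>170)}[c]
    y,x=np.mgrid[:480,:640]; m=m&(np.hypot(x-near[0],y-near[1])<r)
    n,l,st,ce=cv2.connectedComponentsWithStats(m.astype(np.uint8)); i=1+np.argmax(st[1:,4])
    return ce[i],st[i]
if __name__=='__main__':
    for c,a,b in[('red',(229,163),(353,319)),('blue',(259,171),(333,301)),('green',(290,178),(312,283)),('yellow',(322,185),(293,266)),('white',(341,244),(305,225)),('white',(284,252),(346,241))]:
        u,s1=blob(t,c,a);v,s2=blob(s,c,b);P,e=tri(t,u,s,v)
        z=57 if c=='white' else 59
        print(c,u.round(1),s1[2:],v.round(1),s2[2:],P.round(1),round(e,1),onz(t,u,z).round(1),onz(s,v,z).round(1))
    cr=cv2.hconcat([cv2.resize(t['image'][215:280,220:370],(800,347),interpolation=cv2.INTER_CUBIC)])
    cr2=cv2.resize(s['image'][205:335,255:405],(285,247)); cv2.imwrite('pics/crop.png',cr)
    pts=np.array([onz(t,p,34)[:2] for p in[(328,231),(357,234),(353,261),(326,258)]]);print(np.linalg.norm(pts-np.roll(pts,1,0),axis=1))
E
python3 m.py
```

```text
red [226.7 162.3] [ 17  18 208] [353.4 318. ] [ 17  17 177] [636.6 119.9  51.1] 0.2 [634.4 118.2  59. ] [639.5 121.1  59. ]
blue [257.8 169.7] [ 17  17 199] [332.5 299.5] [ 16  16 155] [619.5  46.5  51.7] 0.1 [617.5  45.5  59. ] [622.2  48.   59. ]
green [289.4 177.2] [ 16  18 223] [312.1 282.1] [ 17  16 163] [602.8 -27.2  50.3] 0.3 [600.5 -27.6  59. ] [606.3 -25.   59. ]
yellow [321.2 184.7] [ 17  18 220] [292.9 265.4] [ 17  16 170] [ 585.9 -100.3   49.5] 0.8 [ 583.9 -100.5   59. ] [589.7 -96.9  59. ]
white [340.5 244. ] [ 12  13 128] [304.5 222.2] [10  9 72] [ 449.3 -146.    51.7] 0.2 [ 448.7 -145.6   57. ] [ 452.1 -144.2   57. ]
white [283.7 251.3] [ 9 10 69] [346.  239.8] [ 7  7 41] [431.8 -16.4  37.4] 0.2 [430.3 -17.9  57. ] [442.2 -11.5  57. ]
[62.66193666 67.16861009 63.06240741 62.18564669]
```

View pics/crop.png

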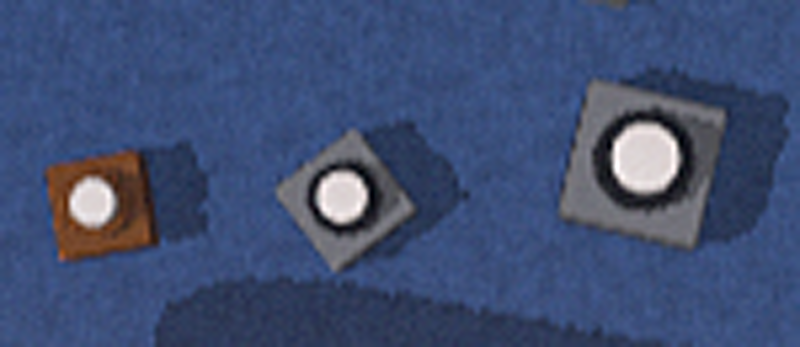

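The crop confirms that the large grey box (62 mm sides measured, white button at 341,244) is the start box; the others are brown or smaller. Next I move above the console with the gripper shut and look with the wrist camera.

{"name": "send_rows", "arguments": {"targets": "-0.584 -0.429 0.03 0 0 0 0;-0.584 -0.429 0.03 0 0 0 0;-0.584 -0.429 0.03 0 0 0 0;-0.584 -0.429 0.03 0 0 0 0;-0.584 -0.429 0.03 0 0 0 0;-0.584 -0.429 0.03 0 0 0 0;-0.584 -0.429 0.03 0 0 0 0;-0.584 -0.429 0.03 0 0 0 0;-0.584 -0.429 0.03 0 0 0 0;-0.584 -0.429 0.03 0 0 0 0;-0.584 -0.429 0.03 0 0 0 0;-0.584 -0.429 0.03 0 0 0 0", "grip_force": 10}}

```text
time_s: 1.15
ee_pos: [466.2, 151.1, 193.2]
ee_rot: [180.0, -0.0, 163.4]
force: [-0.0, 1.0, -0.5]
gripper_width: 14.1
gripper_force: 0.0
```

{"name": "send_rows", "arguments": {"targets": "-0.18 -0.132 0.02 0 0 0 0;-0.18 -0.132 0.02 0 0 0 0;-0.18 -0.132 0.02 0 0 0 0;-0.18 -0.132 0.02 0 0 0 0;-0.18 -0.132 0.02 0 0 0 0;-0.18 -0.132 0.02 0 0 0 0;-0.18 -0.132 0.02 0 0 0 0;-0.18 -0.132 0.02 0 0 0 0;-0.18 -0.132 0.02 0 0 0 0"}}

```text
time_s: 1.9
ee_pos: [599.4, -23.6, 173.1]
ee_rot: [180.0, -0.1, 163.5]
force: [1.3, 0.1, 0.7]
gripper_width: 0.2
gripper_force: 0.0
```

```bash
python3 - <<'E'
from workcell import env,eyes
import pickle,cv2
f=eyes.grab_frame("wrist"); pickle.dump(dict(f),open('w1.pkl','wb')); cv2.imwrite('pics/w1.png',f['image'])
st=env.state();print(st['ee_pos'],st['gripper_width'],st['force'],f['eye'],f['attitude'])
from h import *
for c,P in dict(red=(636,119,55),blue=(619,46,55),green=(602,-27,55),yellow=(586,-100,55),start=(449,-146,55)).items(): print(c,proj(f,P).round())
E
```

```text
[599.46181225 -23.33352315 173.42462205] 0.7483091717428989 [-0.80532167 -0.70329627  0.45407499] [536.40665408  -3.45094143 344.47407168] [-1.35694927e+01  1.28430533e-02  7.34543543e+01]
red [497. 226.]
blue [403. 231.]
green [309. 237.]
yellow [217. 243.]
start [93. 87.]
```

View pics/w1.png

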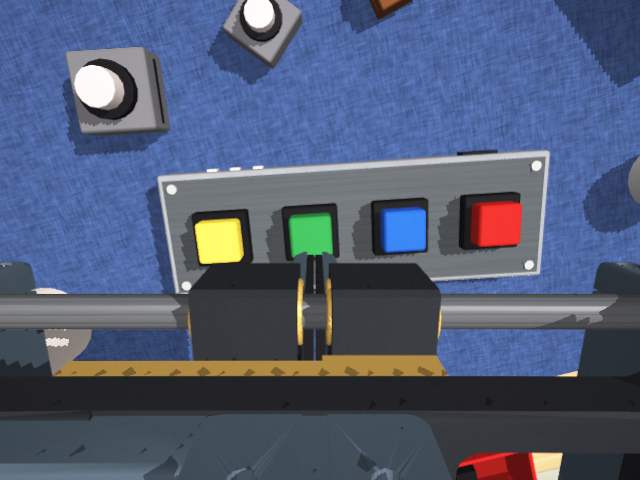

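The wrist view shows yellow (219,241), green (312,233), blue (403,229), red (497,223) and the start button (98,87), within a few pixels of the predictions. I'll refine these once with masks.

```bash
python3 - <<'E'
from m import *
w=load('w1.pkl')
for c,n,a in[('red',(497,223),(229,163)),('blue',(403,229),(259,171)),('green',(312,231),(290,178)),('yellow',(219,241),(322,185)),('white',(98,87),(341,244))]:
    u,q=blob(w,c,n,40);v,_=blob(t,c,a);P,e=tri(w,u,t,v)
    print(c,u.round(1),q[:4],P.round(1),round(e,1),onz(w,u,56 if c=='white' else 59).round(1))
E
```

```text
red [496.6 223.1] [471 201  51  46] [634.9 119.4  54.2] 1.8 [632.3 117.5  59. ]
blue [404.3 229.4] [383 207  43  46] [609.9  42.1  85.2] 1.3 [616.7  46.9  59. ]
green [310.4 233.7] [288 213  45  45] [603.1 -26.5  44.7] 2.1 [598.9 -25.2  59. ]
yellow [221.6 238.3] [195 218  49  46] [ 587.  -100.4   39.4] 2.9 [582.4 -93.8  59. ]
white [97.2 85.5] [74 65 50 43] [ 448.6 -145.3   51.4] 1.9 [ 449.3 -142.3   56. ]
```

{"name": "send_rows", "arguments": {"targets": "-0.001 -0.002 0.04 0 0 0 0;-0.001 -0.002 0.08 0 0 0 0;-0.001 -0.002 0.105 0 0 0 0;-0.001 -0.002 0.105 0 0 0 0;-0.001 -0.002 0.105 0 0 0 0"}}

```text
time_s: 2.37
ee_pos: [599.8, -25.6, 68.1]
ee_rot: [-180.0, -0.1, 163.6]
force: [0.5, -0.1, 0.1]
gripper_width: 0.3
gripper_force: 0.0
```

{"name": "send_rows", "arguments": {"targets": "0 0 0.004 0 0 0 0;0 0 0.007 0 0 0 0;0 0 0.009 0 0 0 0;0 0 0.0105 0 0 0 0;0 0 0.012 0 0 0 0;0 0 0.013 0 0 0 0;0 0 0.013 0 0 0 0;0 0 0.013 0 0 0 0"}}

```text
time_s: 3.03
ee_pos: [601.4, -26.9, 55.7]
ee_rot: [180.0, 0.1, 163.4]
force: [1.3, 1.5, 2.0]
gripper_width: 0.3
gripper_force: 1.2
```

{"name": "send_rows", "arguments": {"targets": "0 0 0.001 0 0 0 0;0 0 0.002 0 0 0 0;0 0 0.003 0 0 0 0;0 0 0.004 0 0 0 0;0 0 0.004 0 0 0 0;0 0 0.004 0 0 0 0"}}

```text
time_s: 3.53
ee_pos: [601.2, -27.0, 51.3]
ee_rot: [180.0, 0.0, 163.5]
force: [2.7, 0.8, 2.0]
gripper_width: 0.6
gripper_force: 1.3
```

{"name": "send_rows", "arguments": {"targets": "0 0 0.001 0 0 0 0;0 0 0.002 0 0 0 0;0 0 0.002 0 0 0 0;0 0 0.002 0 0 0 0"}}

```text
time_s: 3.87
ee_pos: [601.2, -27.0, 49.8]
ee_rot: [180.0, 0.1, 163.5]
force: [2.1, 0.7, 5.4]
gripper_width: 0.7
gripper_force: 3.1
```

Force rose to 5.4 N at the cushion, so green is in. Now yellow.

{"name": "send_rows", "arguments": {"targets": "0 0 -0.035 0 0 0 0;0 0 -0.035 0 0 0 0;-0.002 -0.037 -0.035 0 0 0 0;-0.004 -0.074 -0.035 0 0 0 0;-0.004 -0.074 -0.035 0 0 0 0;-0.004 -0.074 -0.025 0 0 0 0;-0.004 -0.074 -0.015 0 0 0 0;-0.004 -0.074 -0.015 0 0 0 0;-0.004 -0.074 -0.015 0 0 0 0"}}

```text
time_s: 4.62
ee_pos: [582.6, -97.9, 62.6]
ee_rot: [-180.0, -0.2, 163.5]
force: [0.4, 0.2, 0.2]
gripper_width: 0.4
gripper_force: 0.0
```

{"name": "send_rows", "arguments": {"targets": "0 0 0.002 0 0 0 0;0 0 0.004 0 0 0 0;0 0 0.006 0 0 0 0;0 0 0.007 0 0 0 0;0 0 0.008 0 0 0 0;0 0 0.009 0 0 0 0;0 0 0.010 0 0 0 0;0 0 0.011 0 0 0 0;0 0 0.012 0 0 0 0;0 0 0.013 0 0 0 0;0 0 0.013 0 0 0 0;0 0 0.013 0 0 0 0"}}

```text
time_s: 5.62
ee_pos: [583.8, -99.0, 51.3]
ee_rot: [180.0, 0.0, 163.5]
force: [0.9, 1.7, 2.3]
gripper_width: 0.6
gripper_force: 1.0
```

{"name": "send_rows", "arguments": {"targets": "0 0 0.001 0 0 0 0;0 0 0.002 0 0 0 0;0 0 0.002 0 0 0 0;0 0 0.002 0 0 0 0"}}

```text
time_s: 5.95
ee_pos: [583.8, -99.0, 49.8]
ee_rot: [180.0, 0.0, 163.4]
force: [0.2, 2.5, 5.7]
gripper_width: 0.5
gripper_force: 3.1
```

Yellow is in. Now red, passing high over green and blue.

{"name": "send_rows", "arguments": {"targets": "0 0 -0.04 0 0 0 0;0 0 -0.04 0 0 0 0;0.002 0.037 -0.04 0 0 0 0;0.013 0.224 -0.04 0 0 0 0;0.013 0.224 -0.04 0 0 0 0;0.013 0.224 -0.04 0 0 0 0;0.013 0.224 -0.04 0 0 0 0;0.013 0.224 -0.04 0 0 0 0;0.013 0.224 -0.04 0 0 0 0;0.013 0.224 -0.025 0 0 0 0;0.013 0.224 -0.015 0 0 0 0;0.013 0.224 -0.015 0 0 0 0"}}

```text
time_s: 6.95
ee_pos: [632.8, 118.0, 61.4]
ee_rot: [-179.8, -0.3, 163.4]
force: [-0.3, -0.9, -0.1]
gripper_width: 0.5
gripper_force: 0.0
```

{"name": "send_rows", "arguments": {"targets": "0 0 0.002 0 0 0 0;0 0 0.004 0 0 0 0;0 0 0.006 0 0 0 0;0 0 0.007 0 0 0 0;0 0 0.008 0 0 0 0;0 0 0.009 0 0 0 0;0 0 0.010 0 0 0 0;0 0 0.011 0 0 0 0;0 0 0.012 0 0 0 0;0 0 0.013 0 0 0 0;0 0 0.013 0 0 0 0;0 0 0.013 0 0 0 0"}}

```text
time_s: 7.95
ee_pos: [635.1, 119.4, 51.3]
ee_rot: [180.0, 0.0, 163.5]
force: [0.8, -1.2, 2.6]
gripper_width: 0.6
gripper_force: 1.1
```

{"name": "send_rows", "arguments": {"targets": "0 0 0.001 0 0 0 0;0 0 0.002 0 0 0 0;0 0 0.002 0 0 0 0;0 0 0.002 0 0 0 0"}}

```text
time_s: 8.28
ee_pos: [635.2, 119.5, 49.9]
ee_rot: [180.0, 0.0, 163.5]
force: [-0.7, -2.0, 6.7]
gripper_width: 0.6
gripper_force: 3.0
```

Red is in. I'll lift away and look to check the keys and refine the button position.

{"name": "send_rows", "arguments": {"targets": "0 0 -0.04 0 0 0 0;0 0 -0.06 0 0 0 0;0.021 -0.194 -0.14 0 0 0 0;0.021 -0.194 -0.14 0 0 0 0;0.021 -0.194 -0.14 0 0 0 0;0.021 -0.194 -0.14 0 0 0 0;0.021 -0.194 -0.14 0 0 0 0;0.021 -0.194 -0.14 0 0 0 0;0.021 -0.194 -0.14 0 0 0 0;0.021 -0.194 -0.14 0 0 0 0;0.021 -0.194 -0.14 0 0 0 0;0.021 -0.194 -0.14 0 0 0 0"}}

```text
time_s: 9.28
ee_pos: [559.5, -59.1, 188.1]
ee_rot: [180.0, -0.1, 163.6]
force: [-0.7, -0.8, -0.5]
gripper_width: 0.6
gripper_force: 0.0
```

```bash
python3 - <<'E'
from workcell import env,eyes
import pickle
from m import *
f=eyes.grab_frame("wrist"); pickle.dump(dict(f),open('w2.pkl','wb')); cv2.imwrite('pics/w2.png',f['image'])
print(env.state()['ee_pos'])
w1=load('w1.pkl')
g=proj(f,(449,-144,55)); u,q=blob(f,'white',g,40); v,_=blob(w1,'white',(98,87),40)
print(g,u,q,onz(f,u,55),tri(f,u,w1,v))
E
```

```text
[559.59847677 -59.18653754 188.20550713]
[169.46900589 127.27119456] [170.18109611 126.99205719] [ 150  108   42   39 1259] [ 448.96142935 -143.38336041   55.        ] (array([ 448.52255238, -143.95481669,   52.94065292]), np.float64(0.35246017186035306))
```

View pics/w2.png

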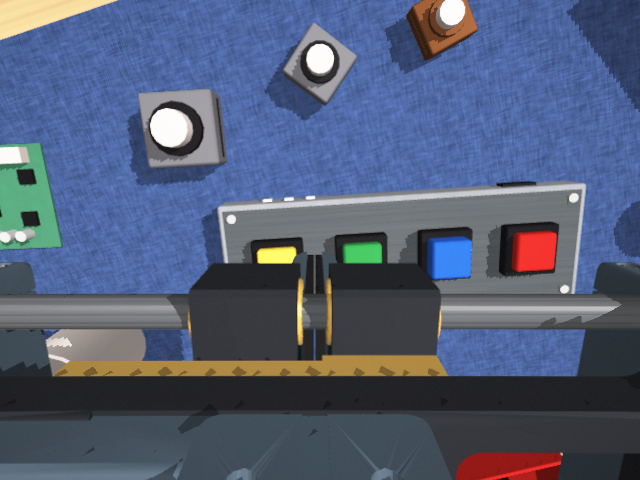

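The picture shows the button at (170,127), giving (449,-144), and the three pressed caps sit lower than blue. Now to the button.

{"name": "send_rows", "arguments": {"targets": "0.082 -0.113 0 0 0 0 0;0.082 -0.113 0 0 0 0 0;0.082 -0.113 0 0 0 0 0;0.082 -0.113 0.01 0 0 0 0;0.082 -0.113 0.05 0 0 0 0;0.082 -0.113 0.09 0 0 0 0;0.082 -0.113 0.115 0 0 0 0;0.082 -0.113 0.115 0 0 0 0;0.082 -0.113 0.115 0 0 0 0;0.082 -0.113 0.115 0 0 0 0"}}

```text
time_s: 10.17
ee_pos: [450.3, -145.5, 75.4]
ee_rot: [180.0, 0.1, 163.5]
force: [0.2, -0.7, 0.8]
gripper_width: 0.5
gripper_force: 0.0
```

{"name": "send_rows", "arguments": {"targets": "0.001 0.001 0.006 0 0 0 0;0.001 0.001 0.012 0 0 0 0;0.001 0.001 0.016 0 0 0 0;0.001 0.001 0.018 0 0 0 0;0.001 0.001 0.02 0 0 0 0;0.001 0.001 0.0215 0 0 0 0;0.001 0.001 0.023 0 0 0 0;0.001 0.001 0.0245 0 0 0 0;0.001 0.001 0.0245 0 0 0 0;0.001 0.001 0.0245 0 0 0 0"}}

```text
time_s: 11.0
ee_pos: [448.0, -144.2, 49.9]
ee_rot: [180.0, -0.0, 163.4]
force: [-0.7, 1.5, 5.7]
gripper_width: 0.3
gripper_force: 2.4
```

The press reads 5.7 N at about 6 mm, well past the trigger point. Lifting straight up, then checking.

{"name": "send_rows", "arguments": {"targets": "0 0 -0.004 0 0 0 0;0 0 -0.01 0 0 0 0;0 0 -0.04 0 0 0 0;0 0 -0.08 0 0 0 0;0.05 0.25 -0.16 0 0 0 0;0.05 0.25 -0.16 0 0 0 0;0.05 0.25 -0.16 0 0 0 0;0.05 0.25 -0.16 0 0 0 0;0.05 0.25 -0.16 0 0 0 0;0.05 0.25 -0.16 0 0 0 0;0.05 0.25 -0.16 0 0 0 0;0.05 0.25 -0.16 0 0 0 0"}}

```text
time_s: 12.0
ee_pos: [472.6, 112.9, 211.5]
ee_rot: [179.8, 0.2, 163.7]
force: [-0.2, -0.0, -0.3]
gripper_width: 0.2
gripper_force: 0.0
```

```bash
python3 - <<'E'
from workcell import env,eyes
from m import *
f=eyes.grab_frame("scene"); s1=f['image']
for c,b in[('red',(353,319)),('blue',(333,301)),('green',(312,283)),('yellow',(293,266)),('white',(305,225))]:
    a,_=blob(s,c,b); 
    try: n,_=blob(f,c,b); print(c,(n-a).round(2))
    except Exception as e: print(c,'occluded')
cv2.imwrite('pics/s1.png',cv2.resize(s1[180:380,200:460],(780,600)))
E
```

```text
red [-0.08  0.66]
blue [-0.04 -0.04]
green [0.09 0.83]
yellow [-0.65  0.73]
white [-0.02  0.07]
```

View pics/s1.png

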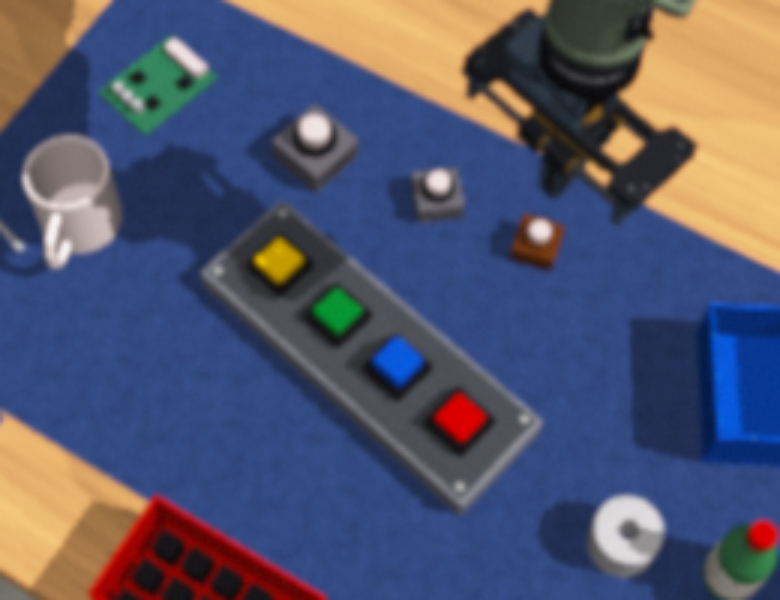

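The crop shows red, green and yellow lower (each about 0.7 px down), with blue at (398,362) unchanged. The start button at (314,130) has sprung back and its box hasn't moved. Nothing is being touched, so I'm handing in.

```bash
python3 -c "
from workcell import env
print(env.job_done())"
```

```text
the job is handed in; nothing more can be done
None
```

I pushed in the green, yellow and red keys in that order, then pressed the start button once and it sprang back. The last camera check showed blue still out and the start box unmoved, and I handed the job in at about 12 s; no verdict came back.

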